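# Close and pin a hinged suppository mould, and hold its halves together

## Task

The brass suppository mould has to be shut for the next batch: swing its loose half fully home against the fixed half, take the lock pin with the red collar from the white block, push it down through the three aligned eyes until the red collar sits on the top eye, and let go of the pin. The pin has a little play, so finish with the fingers pressing the two brass halves firmly together and keep holding them so (do not let go) while I fit the clips over the seam. Leave the black-knobbed rod in its block and do not disturb the glass beaker, the red-capped vial or the mortar.

Things in the scene. Friction and masses are not known exactly. Their poses are not given: they have to be found in the camera images.
- mould: Brass six-cavity suppository mould on a dark base plate, fixed. Origin on the bench under mid-seam; x along the seam, from the eyes to the hinge; z up. Fixed half: 112 mm along x, y 0 to +14 mm, top at 51 mm; its low foot reaches y = +26 mm, z 21 mm. Shut, the swinging half (same size) is at y -14 to 0: 28 mm across in all. Plate: x -91 to +91, y -28 to +48, screw heads to z = 11 mm.
- swing_half (a joint): Opening angle (rad) of the swinging brass half about the upright hinge: 0 = fully shut on the fixed half (hard stop), growing as its free end swings out to the mould's -y side, at most 1.4. Stiff hinge: it stays where it is left; 1 to 3 N at the free end moves it. Underside 9 mm, top 51 mm above the bench.
- swing_outer_face (a point): Point on the flat outer face of the swinging half, 104 mm from the hinge axis along the half, 18 mm in from its free end, 30 mm above the bench; moves with the half. The half is 14 mm thick.
- mould_hinge (a point): Point on the upright hinge axis, in the seam plane, 66 mm from the mould's middle along its +x, 30 mm above the bench. The hinge barrel is 13 mm in diameter, top 52 mm above the bench.
- mould_middle (a point): Middle of the seam between the two halves, 30 mm above the bench (half-way up the halves, whose top is 51 mm above the bench). Its axes are those of the mould.
- pin_hole (a point): Centre of the mouth of the top steel eye's hole: 51 mm above the bench, 67 mm from mid-seam along the mould's -x. Upright axis. Eyes: 20 mm outside, 10.4 mm holes. The fixed half has the top and bottom eyes (heights 43-51 and 17-25 mm), the swinging half the middle one (26-42 mm), in line when fully shut.
- lock_pin_grip (a point): Middle of the lock pin's knurled steel head (14 mm in diameter, 28 mm long). Pin upright; red collar (20 mm in diameter, 4 mm thick) has its underside 18 mm below this point; then a shank of 8 mm diameter, 40 mm long, with a tapered tip 58 mm below this point. About 60 g; starts loose in a hole of the white block, collar on the block.
- lock_pin_collar (a point): Centre of the underside of the lock pin's red collar; z runs up the pin towards its head. With the pin home it lies at the pin_hole point.
- pin_block: White plastic parking block, 44 x 100 x 46 mm, fixed on the bench; origin under its centre, y along its length. It has two upright holes 10.2 mm wide and 42 mm deep at y = -25 and +25 mm: one holds the lock pin, the other the push-out rod, either way round.
- push_rod: Push-out rod with a black ball knob 20 mm in diameter (top 68 mm above its tip), 7 mm shank, standing in the other hole of the white block. Origin at the lower tip, z up. To be left there.
- beaker: Glass beaker with tan base in it, 56 mm in diameter, 70 mm high; origin under its centre. To be left alone.
- sample_vial: White sample vial with a red cap, 25 mm in diameter, 54 mm high, standing; origin under its centre. To be left alone.
- mixing_mortar: White porcelain mortar, 76 mm in diameter, 46 mm high; origin under its centre. To be left alone.

How it is judged:
By the outcome, as a careful person would: the job done as asked, in the order asked, and still so for the second after the job is handed in, while the arm keeps its last pose, push and grip.
It also fails if it takes over 51 s, if anything falls off the work surface, if the arm or the gripper's body presses on something with over 40 N, if the wrist force passes 120 N, or if a joint passes its speed limit or range.

## Robot

A 6-joint arm with a two-finger parallel gripper is mounted at the origin on a cart in front of the work surface, level with it; the furniture and walls round the work are solid. World frame = base frame: x ahead of the robot, y to its left, z up, the work surface at z = 0. Lengths are in m, angles in degrees, forces in N, time in s.
With the tool pointing down it reaches from about 0.4 to 0.825 m from the base axis. Payload 7 kg.
Tool frame: the origin (TCP) lies on the centre line of the jaws, within the pads' length; the fingertips stand 19 mm ahead of it and the grasp point (between the pads) is the TCP; z points along the fingers, y is the line along which they close (so a half turn about z gives the same grasp; the last joint's range is limited). The gripper opens to 88 mm and grips with 3 to 60 N. Pads are 19 mm wide; open, the fingers measure 130 mm over their backs; the gripper's body (78 mm by 193 mm) begins 47 mm behind the grasp point.
Start: joints at [84.001, 20.546, 0.682, 0, -70.136, -16.507], TCP at [0.258, 0.624, 0.246] pointing down, gripper open.
Joint ranges: [-176.03, 176.03], [-82.01, 121.73], [-58.28, 71.71], [-173.87, 95.51], [-174.79, -0.11], [-173.66, 173.66]. Speed limits (degrees/s): [136.94, 136.94, 172.46, 180, 180, 180].

## Interface

Orientations are given as [roll, pitch, yaw] about the fixed x, y, z axes, in that order (R = Rz(yaw) Ry(pitch) Rx(roll)).
In Python, from plant import * gives the robot as it stands. The module is installed in compiled form; this text tells all that it offers.
- The arm moves only by the tool play_rows, never from a script. Its argument "deltas" is a list of rows, each a list of 6 numbers: the shift along the world's x, y, z scaled (see below), then the turn, a rotation vector about the world's x, y, z scaled (see below). A call has 1 to 10 rows; each row shifts and turns the commanded pose from where the row before left it; what a row does not reach is not made up. The controller multiplies each number of a shift by 800 mm and each number of a turn by 180 degrees. A row lasts 1/10 s, in which the tool goes at most 50 mm and 8.59 degrees, less where a joint would pass 70% of its speed; a pose out of reach is approached as far as the arm can. A call with a number of a shift or a turn outside -1 to 1 is refused whole. A call with a gripper value outside its range is refused whole. "gripper" is the gripper command: -1 is shut, 1 is fully open, values between are in proportion, set as the call begins (left out, the last holds). The fingers move at their own pace and stop on an object; the grip force is fixed at half the most. Time passes only in rows, so rows that do not move let the fingers close. It gives the time, the measured TCP pose, the force, the opening and the grip force at its end, in the units of the state.
- get_obs(): the state, without advancing time (a new reading comes with each control period).
- snapshot(name): name is "side" or "top"; returns (picture, depth): 420x560x3 uint8, blue, green, red; 420x560 float32, m along the optical axis (not along the pixel's ray), 0 where there is no reading.
- camera_model(name): a dict with "fx", "fy", "cx", "cy" (pixels), "world_to_cam" (4x4, takes a point from world to camera coordinates). Camera axes: x right, y down, z forward; pixel columns grow to the right and rows downward; lengths in m; the calibration is good to about 2 mm. A picture is of the moment at which its call begins. camera_model takes no time and is no camera call.
- close_job(): hands the job in; it is judged then, once.
The state is a dict: "clock": time; "joint_pos": joint angles; "qvel": joint speeds; "tau": joint torques, N m; "tool_pos": TCP position; "orientation": TCP orientation; "force": force on the tool from outside, world axes, zero at the start; "moment": the same for the moment, N m; "opening": finger opening in m; "gripper_force": force on a finger pad.
Only numpy, scipy, OpenCV 4.12 (cv2) and the standard library are available. Lean on these libraries where they do the work, as an engineer would, in place of code of your own. Each camera call takes 0.05 s, during which the arm holds its last target. There are 200 camera calls.

## Working session

There is one attempt and no reset: what is moved stays moved. The work goes in short steps, Python scripts to look and compute and a tool call to move; the robot and the scene stay as the last step left them, time stands still between calls to the robot, and variables do not carry over. Pictures are saved under pics/ and viewed, at most 10 in all, crops included, and the job is handed in when it is done.

Besides the shell and the picture viewer there is one more tool, called in YAML: its name, and indented under it one key for each argument. play_rows: Moves the arm, as the interface text tells. Its arguments: {"type":"object","properties":{"deltas":{"type":"array","items":{"type":"array","items":{"type":"number","minimum":-1,"maximum":1}}},"gripper":{"type":"number"}},"required":["deltas"]}

```bash
mkdir -p pics; cat > h.py <<'E'
from plant import *
import numpy as np, cv2
def cam(n):
    m=camera_model(n); K=np.array([[m['fx'],0,m['cx']],[0,m['fy'],m['cy']],[0,0,1]]); return K,np.array(m['world_to_cam'])
def ray(n,uv,z):
    K,T=cam(n); uv=np.atleast_2d(np.asarray(uv,float)); d=(np.linalg.inv(K)@np.c_[uv,np.ones(len(uv))].T).T@T[:3,:3]
    c=-T[:3,:3].T@T[:3,3]; return c+d*((z-c[2])/d[:,2])[:,None]
def proj(n,p):
    K,T=cam(n); p=np.atleast_2d(p)@T[:3,:3].T+T[:3,3]; q=p@K.T; return q[:,:2]/q[:,2:]
def cloud(n,d):
    K,T=cam(n); v,u=np.mgrid[:420,:560]; uv=np.c_[u.ravel(),v.ravel(),np.ones(u.size)]
    p=(uv@np.linalg.inv(K).T)*d.reshape(-1,1); return ((p-T[:3,3])@T[:3,:3]).reshape(420,560,3)
E
python3 - <<'E'
from h import *
for n in("top","side"):
    p,d=snapshot(n); cv2.imwrite(f"pics/{n}1.png",p); np.savez(f"{n}1.npz",p=p,d=d)
    K,T=cam(n); print(n,K[0,0],-T[:3,:3].T@T[:3,3],T[2,:3], (d==0).mean())
o=get_obs(); print(o)
E
```

```text
top 545.6143679543811 [-0.00444934 -0.11365739  1.79004681] [ 0.29905873  0.0851606  -0.95042704] 0.004047619047619047
side 382.26936352025086 [-0.02765679 -0.82930352  0.49795657] [ 0.49501771  0.77593071 -0.39101023] 0.004077380952380952
{'clock': 0.1, 'joint_pos': array([ 8.39996993e+01,  2.05884836e+01,  6.39298636e-01, -1.70030542e-02,
       -7.01351985e+01, -1.65073481e+01]), 'qvel': array([ 0.02994237, -0.21914587,  0.16370711,  0.15802919, -0.04779769,
        0.13026676]), 'tau': array([-1.08197884e-03, -5.84162021e+01,  2.93748844e+01,  7.01538876e+00,
        1.01829472e-02, -4.49326046e-05]), 'tool_pos': array([0.25826071, 0.62320588, 0.24470774]), 'orientation': array([ 1.79914552e+02, -8.65276918e-03, -2.25134318e+01]), 'force': array([1.0962281 , 0.08754181, 0.83922235]), 'moment': array([0.00978945, 0.01111094, 0.02545462]), 'gripper_force': 0.0, 'opening': 0.08733234632840241}
```

View pics/top1.png

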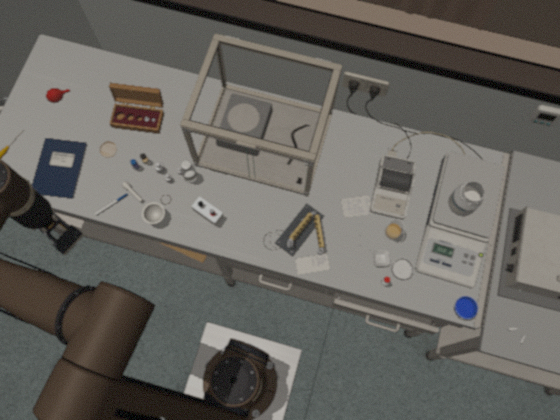

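View pics/side1.png

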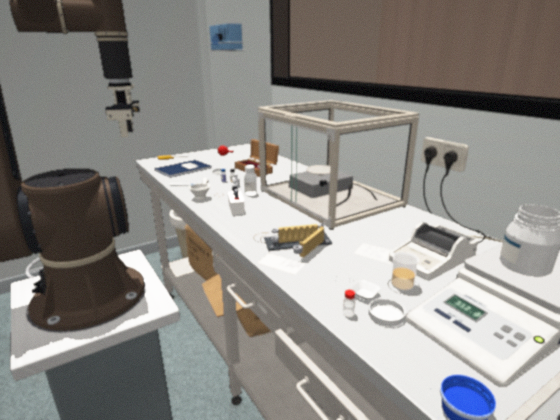

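The top view shows the mould at (302,232) with its half open, the white block at (207,211) and the mortar at (153,213). The beaker is at (395,232) and the vial at (387,281). I'll zoom in on the mould and block in both views.

```bash
python3 - <<'E'
from h import *
t=np.load("top1.npz"); s=np.load("side1.npz")
def crop(p,u,v,w,h,k): return cv2.resize(p[v:v+h,u:u+w],None,fx=k,fy=k,interpolation=cv2.INTER_CUBIC)
a=crop(t['p'],265,195,75,56,5.3333); b=crop(t['p'],178,185,75,56,5.3333); c=crop(s['p'],245,215,100,75,4); e=crop(s['p'],200,165,75,56,5.3333)
f=lambda x:cv2.resize(x,(400,300))
m=np.vstack([np.hstack([f(a),f(b)]),np.hstack([f(c),f(e)])]); cv2.imwrite("pics/m1.png",np.clip(m*1.5,0,255).astype(np.uint8))
P=cloud("top",t['d']); hsv=cv2.cvtColor(t['p'],cv2.COLOR_BGR2HSV)
mk=(hsv[...,1]>110)&(hsv[...,0]>12)&(hsv[...,0]<32); mk[:, :265]=0; mk[:,340:]=0; mk[:195]=0; mk[260:]=0
print(mk.sum()); 
q=P[mk]; print(np.percentile(q,[0,5,50,95,100],axis=0))
print("bench z",[P[v,u] for u,v in((250,215),(340,240))])
# mould/block height maps
for r in ((275,200,332,262),(190,195,226,227)):
    sub=P[r[1]:r[3]:2,r[0]:r[2]:2,2]*1000; print(np.array2string(sub.round().astype(int),max_line_width=250,threshold=9999))
E
```

```text
51
[[ 0.48166433 -0.12937995  0.01664909]
 [ 0.49233532 -0.12744522  0.02431598]
 [ 0.53772781 -0.05948927  0.04756157]
 [ 0.5742218  -0.03851674  0.05603278]
 [ 0.57693938 -0.03528103  0.0594723 ]]
bench z [array([ 0.53771126,  0.13103713, -0.00515144]), array([ 0.53702668, -0.19001874, -0.00359563])]
[[   2    1   -5    4   -3   -4    3   -1   -2   -9   -1   -3   -9   -7    4   -5   -3   -7   -4    0    2    2   -1   -4    2   -9   -4   -4   -5]
 [   5   -8   -4   -6    0    8   -1   -1    6   -3   -8   -1   -3    1   -5    0   -7  -10   -1   -3    1    1   -8   -7    3  -16    2    4   -8]
 [  -3    1    5    1  -10   -6    2    5    5   -2   -4   -6    0    0   -7   -5    6   -2    2   -6    3    9   -1    5   -4  -11    3    4    2]
 [  10    0    2    0    5    0   11   -1   -1    3    2   -1   -3   -5    5    5    5    9    5    4   -3   -2    1    3    2   -3   -2   -6   -3]
 [   2    0    4   -6    3   -1   -3    2   -6    4    5   -1    3    2    0    8   14    6    1    8    5    3    0   -3    1   -5   -5    0    7]
 [   3   -1    4   -7    3    2    5   -3 1790    1    3
[... 4293 characters left out ...]
 45 -10   6  -5  -3   1]
 [  1  -7  21  40  44  43  45  44  43  49  44  83  53  46   4   6  -1  13]
 [  4   1   1  10  50  53  45  50  45  54  82  75  75  48  45  42   2  -2]
 [ -4   0   8   1   8  27  42  44  43  42  45  70  63  53  40  45  43   1]
 [  0   4  -7   8   1   2  22  43  46  39  47  53  44  44  40  41  32   4]
 [ -2   5   1   2  -1  -4  -1  11  29  39  50  46  54  40  43  28  22   8]
 [ -2  -5  -2  -4  -2   2   5   1   8  27  42  49  44  55  45  18  -3  -6]
 [ -1   4   7 -20   3   4  -1  -6   9   1  14  41  49  47  25   3   0   2]
 [  2   4   4  -6   2  -1   2  -2  -2  -4  -4  22  27  34  10  -2  10  -3]
 [  5  -4   9   7  -4  -1  -2  -2   1   1  -3  -4  -2  14  -2 -11  -4   1]]
```

View pics/m1.png

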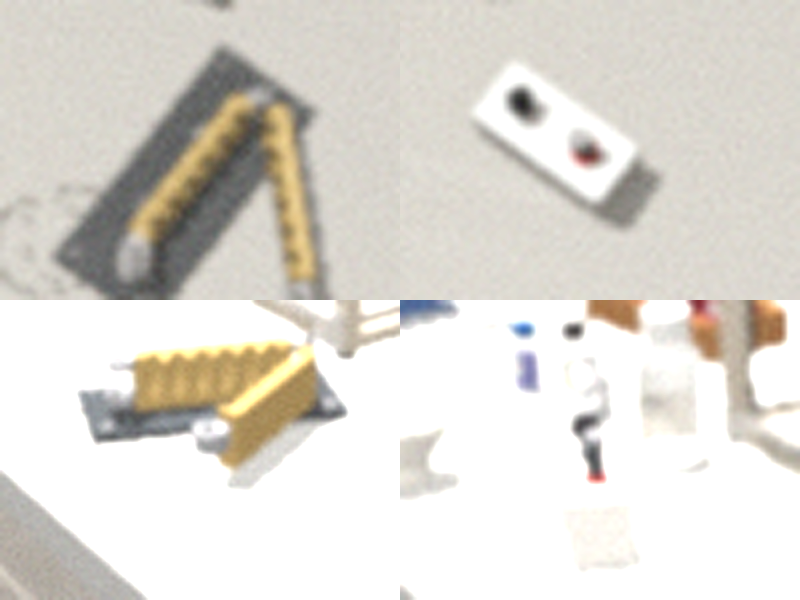

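Crops: the eye on the fixed half is at top px (290,243) and the hinge at (313,213). The pin with the red collar is in the block hole nearer the mould, at (213,213). The black knob is at about (201,204). Next I compute poses from the plate, block and brass contours.

```bash
python3 - <<'E'
from h import *
t=np.load("top1.npz"); s=np.load("side1.npz"); p=t['p']; P=cloud("top",t['d'])
big=cv2.resize(p[185:270,178:345],None,fx=8,fy=8,interpolation=cv2.INTER_CUBIC)
def px(c): return (np.asarray(c,float)+.5)/8-.5+[178,185]
hsv=cv2.cvtColor(big,cv2.COLOR_BGR2HSV); H,S,V=cv2.split(hsv)
def largest(m,lo,hi):
    m=m.astype(np.uint8); m[:,:lo*8]=0; m[:,hi*8:]=0
    cs=cv2.findContours(m,cv2.RETR_EXTERNAL,cv2.CHAIN_APPROX_NONE)[0]; return sorted(cs,key=cv2.contourArea)[::-1]
def rect(n,c,z):
    w=ray("top",px(c[:,0]),z)[:,:2]*1000
    r=cv2.minAreaRect(w.astype(np.float32)); print(n,r,cv2.boxPoints(r).round(1).tolist())
br=(S>85)&(H>12)&(H<34)
cs=largest(br,90,167)
for c in cs[:2]: print(cv2.contourArea(c)/64); rect("brass@51",c,.051)
dark=(V<115)|br
c=largest(dark,85,167)[0]; hull=cv2.convexHull(c); ap=cv2.approxPolyDP(hull,20,True); print("plate+ hull @8",(ray("top",px(ap[:,0]),.008)*1000).round(1).tolist())
print("V bench",np.median(V),"block",V[ (207-185)*8:(209-185)*8,(206-178)*8:(208-178)*8].mean())
for th in (205,215,225):
    c=largest((V>th)&(S<40),10,60)[0]; print(th,cv2.contourArea(c)/64); rect("block@46",c,.046)
red=((H<8)|(H>172))&(S>90); c=largest(red,10,60)[0]; m=cv2.moments(c); print("red top",px([m['m10']/m['m00'],m['m01']/m['m00']]),ray("top",px([[m['m10']/m['m00'],m['m01']/m['m00']]]),.049)*1000)
# block heights from depth
z=P[...,2]; r=np.s_[195:230,188:226]; w=P[r][(z[r]>.036)&(z[r]<.056)]; q=P[r][z[r]>.062]
print("block cloud",w.mean(0)*1000,cv2.minAreaRect((w[:,:2]*1000).astype(np.float32)))
for k in q: print((k*1000).round())
# side
sp=s['p']; hs=cv2.cvtColor(sp,cv2.COLOR_BGR2HSV); m=((hs[...,0]<8)|(hs[...,0]>172))&(hs[...,1]>120); m[:195]=0;m[225:]=0;m[:,:220]=0;m[:,260:]=0
v,u=np.nonzero(m); print("red side",u.mean(),v.mean(),len(u))
E
```

```text
161.3125
brass@51 ((531.968505859375, -51.75733184814453), (21.594547271728516, 110.47697448730469), 68.38151550292969) [[476.6000061035156, -41.400001525878906], [579.2999877929688, -82.0999984741211], [587.2999877929688, -62.099998474121094], [484.6000061035156, -21.399999618530273]]
142.1484375
brass@51 ((532.8970947265625, -110.19363403320312), (112.63572692871094, 19.958656311035156), 23.164718627929688) [[477.20001220703125, -123.19999694824219], [485.0, -141.5], [588.5999755859375, -97.19999694824219], [580.7000122070312, -78.9000015258789]]
plate+ hull @8 [[629.8, -47.1, 8.0], [602.4, -114.5, 8.0], [483.7, -155.0, 8.0], [434.5, -47.3, 8.0], [463.9, 21.1, 8.0]]
V bench 145.0 block 180.90234375Traceback (most recent call last):
  File "<stdin>", line 19, in <module>
IndexError: list index out of range
```

```bash
python3 - <<'E'
from h import *
t=np.load("top1.npz"); s=np.load("side1.npz"); p=t['p']; P=cloud("top",t['d'])
big=cv2.resize(p[185:270,178:345],None,fx=8,fy=8,interpolation=cv2.INTER_CUBIC)
def px(c): return (np.asarray(c,float)+.5)/8-.5+[178,185]
H,S,V=cv2.split(cv2.cvtColor(big,cv2.COLOR_BGR2HSV))
def largest(m,lo,hi):
    m=m.astype(np.uint8); m[:,:lo*8]=0; m[:,hi*8:]=0
    return sorted(cv2.findContours(m,cv2.RETR_EXTERNAL,cv2.CHAIN_APPROX_NONE)[0],key=cv2.contourArea)[::-1]
for th in (158,163,168):
    c=largest((V>th)&(S<40),8,60)[0]; w=ray("top",px(c[:,0]),.046)[:,:2]*1000
    r=cv2.minAreaRect(w.astype(np.float32)); print(th,r,cv2.boxPoints(r).round(1).tolist())
red=((H<8)|(H>172))&(S>70); c=largest(red,10,60)[0]; m=cv2.moments(c); q=px([[m['m10']/m['m00'],m['m01']/m['m00']]]); print("red top",q,ray("top",q,.049)*1000)
z=P[...,2]; r=np.s_[195:230,188:226]; w=P[r][(z[r]>.036)&(z[r]<.056)]; q=P[r][z[r]>.062]
print("block cloud",np.median(w,0)*1000,cv2.minAreaRect((w[:,:2]*1000).astype(np.float32)))
a=q[:,1]<q[:,1].mean(); print("pin head",q[a].mean(0)*1000,a.sum(),"knob",q[~a].mean(0)*1000)
hs=cv2.cvtColor(s['p'],cv2.COLOR_BGR2HSV); m=((hs[...,0]<8)|(hs[...,0]>172))&(hs[...,1]>90); m[:195]=0;m[225:]=0;m[:,:220]=0;m[:,260:]=0
v,u=np.nonzero(m); print("red side",u.mean(),v.mean(),len(u), ray("side",[[u.mean(),v.mean()]],.048)*1000)
# known mould guess projected in both
o=np.array([529.8,-55.5,0])/1000; R=cv2.Rodrigues(np.array([0,0,np.radians(-22)]))[0]
for n in("top","side"):
    I=cv2.resize((t if n=="top" else s)['p'],None,fx=1,fy=1); x0,y0,w,h=(265,195,75,56) if n=="top" else (255,205,90,67)
    k=800/w/2; I=cv2.resize(I[y0:y0+h,x0:x0+w],(400,300),interpolation=cv2.INTER_CUBIC)
    L=[[-56,0,51],[56,0,51],[56,14,51],[-56,14,51],[-67,0,51],[66,0,52],[-91,-28,7],[91,-28,7],[91,48,7],[-91,48,7]]
    for uv in proj(n,np.array(L)/1000@R.T+o): cv2.circle(I,tuple(np.int32(((uv-[x0,y0]+.5)*400/w))),2,(0,0,255),-1)
    globals()[n]=I
cv2.imwrite("pics/ov.png",np.hstack([top,side]))
E
```

```text
158 ((503.0582275390625, 271.91851806640625), (102.0994873046875, 46.17833709716797), 70.61206817626953) [[464.29998779296875, 231.39999389648438], [507.8999938964844, 216.10000610351562], [541.7999877929688, 312.3999938964844], [498.20001220703125, 327.70001220703125]]
163 ((502.8238525390625, 271.713134765625), (100.45137023925781, 44.5197868347168), 70.18512725830078) [[464.8999938964844, 232.0], [506.70001220703125, 216.89999389648438], [540.7999877929688, 311.3999938964844], [498.8999938964844, 326.5]]
168 ((502.47283935546875, 271.4947509765625), (98.7265853881836, 42.874732971191406), 70.48489379882812) [[465.79998779296875, 232.10000610351562], [506.20001220703125, 217.8000030517578], [539.2000122070312, 310.8999938964844], [498.79998779296875, 325.20001220703125]]
red top [[212.61032197 213.99247685]] [[489.72786732 245.31998562  49.        ]]
block cloud [498.61504016 268.40833167  45.87170736] ((501.1885681152344, 270.1265563964844), (104.03246307373047, 46.18994140625), 69.9476547241211)
pin head [310.97999014 111.20184307 697.69128818] 11 knob [502.16336392 275.27056089  73.53710457]
red side 236.0 198.0 3 [[492.41859526 248.8865885   48.        ]]
```

View pics/ov.png

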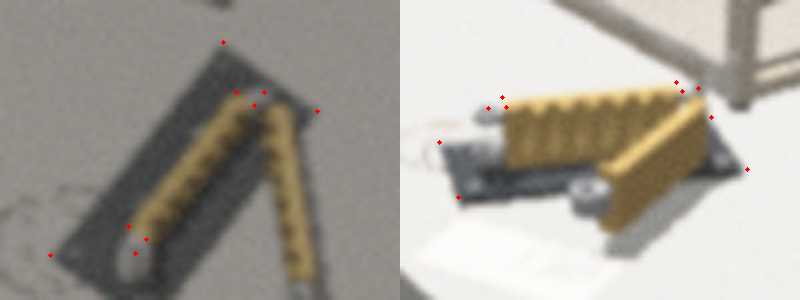

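The overlay puts the mould near (529,-56.5) mm with yaw -22° (projected points land within about 1 px in both views). The half is open about 45°. The block is at (502.8,271.7) and the pin near (494,248). I'll go to the outer side of the swinging half with the fingers shut.

play_rows:
  deltas:
    - [0.016, -0.05, -0.004, 0, 0, 0]
    - [0.016, -0.05, -0.004, 0, 0, 0]
    - [0.016, -0.05, -0.004, 0, 0, 0]
    - [0.016, -0.05, -0.004, 0, 0, 0]
    - [0.016, -0.05, -0.004, 0, 0, 0]
    - [0.016, -0.05, -0.004, 0, 0, 0]
    - [0.016, -0.05, -0.004, 0, 0, 0]
    - [0.016, -0.05, -0.004, 0, 0, 0]
    - [0.016, -0.05, -0.004, 0, 0, 0]
    - [0.016, -0.05, -0.004, 0, 0, 0]
  gripper: -1

```text
clock: 1.1
tool_pos: [0.3863, 0.2218, 0.2134]
orientation: [180.0, 0.0, -22.5]
force: [0.7, -0.3, 0.3]
opening: 0.0129
gripper_force: 0.0
```

play_rows:
  deltas:
    - [0.016, -0.05, -0.005, 0, 0, 0]
    - [0.016, -0.05, -0.005, 0, 0, 0]
    - [0.016, -0.05, -0.005, 0, 0, 0]
    - [0.016, -0.05, -0.005, 0, 0, 0]
    - [0.016, -0.05, -0.005, 0, 0, 0]
    - [0.016, -0.05, -0.005, 0, 0, 0]
    - [0.016, -0.05, -0.005, 0, 0, 0]
    - [0.016, -0.05, -0.005, 0, 0, 0]
    - [0.016, -0.05, -0.005, 0, 0, 0]
    - [0.016, -0.05, -0.005, 0, 0, 0]

```text
clock: 2.1
tool_pos: [0.5144, -0.1782, 0.1732]
orientation: [180.0, 0.0, -22.5]
force: [1.7, 0.9, 0.3]
opening: 0.0003
gripper_force: 0.0
```

play_rows:
  deltas:
    - [-0.002, -0.004, -0.045, 0, 0, 0]
    - [-0.002, -0.004, -0.045, 0, 0, 0]
    - [-0.001, 0, -0.045, 0, 0, 0]
    - [0, 0, -0.034, 0, 0, 0]
    - [0, 0.01, 0, 0, 0, 0]
    - [0, 0.01, 0, 0, 0, 0]
    - [0, 0.01, 0, 0, 0, 0]
    - [-0.002, 0.01, 0, 0, 0, 0]

```text
clock: 2.9
tool_pos: [0.5101, -0.1498, 0.0401]
orientation: [-179.9, -0.2, -22.5]
force: [-0.3, -0.8, 1.0]
opening: 0.0004
gripper_force: 0.7
```

play_rows:
  deltas:
    - [-0.004, 0.008, 0, 0, 0, 0]
    - [-0.004, 0.008, 0, 0, 0, 0]
    - [-0.004, 0.008, 0, 0, 0, 0]
    - [-0.002, 0.008, 0, 0, 0, 0]
    - [-0.002, 0.008, 0, 0, 0, 0]
    - [-0.001, 0.008, 0, 0, 0, 0]
    - [0, 0.008, 0, 0, 0, 0]

```text
clock: 3.6
tool_pos: [0.4947, -0.1056, 0.0382]
orientation: [180.0, 0.0, -22.5]
force: [-0.1, -0.7, 1.4]
opening: 0.0005
gripper_force: 0.7
```

play_rows:
  deltas:
    - [0, 0.007, 0, 0, 0, 0]
    - [0.001, 0.007, 0, 0, 0, 0]
    - [0.001, 0.006, 0, 0, 0, 0]
    - [0, 0, 0, 0, 0, 0]

```text
clock: 4.0
tool_pos: [0.4971, -0.0894, 0.0383]
orientation: [-180.0, -0.0, -22.5]
force: [0.0, -0.7, -0.3]
opening: 0.0003
gripper_force: 0.0
```

```bash
python3 - <<'E'
from h import *
t,_=snapshot("top"); s,_=snapshot("side")
a=cv2.resize(t[195:270,260:360],(400,300),interpolation=cv2.INTER_CUBIC); b=cv2.resize(s[180:270,240:360],(400,300),interpolation=cv2.INTER_CUBIC)
cv2.imwrite("pics/p2.png",np.hstack([a,b]))
o=get_obs(); print(o['force'],o['tool_pos'])
E
```

```text
[-0.25983717  0.15143289  0.29302575] [ 0.49713288 -0.08981206  0.03837083]
```

View pics/p2.png

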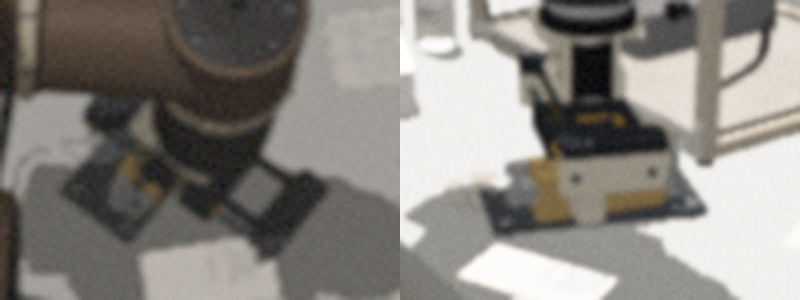

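The half is nearly shut: in the top crop only the two eyes show together at about (125,195), and the side crop shows the finger lying along the outer face. I'll push on until it's firm.

play_rows:
  deltas:
    - [0.001, 0.0023, 0, 0, 0, 0]
    - [0.001, 0.0023, 0, 0, 0, 0]
    - [0.0005, 0.0012, 0, 0, 0, 0]
    - [0, 0, 0, 0, 0, 0]

```text
clock: 4.5
tool_pos: [0.4988, -0.0854, 0.0383]
orientation: [-180.0, -0.0, -22.5]
force: [-0.3, -0.0, 0.9]
opening: 0.0003
gripper_force: 0.3
```

play_rows:
  deltas:
    - [0.0005, 0.0012, 0, 0, 0, 0]
    - [0.0005, 0.0012, 0, 0, 0, 0]
    - [0, 0, 0, 0, 0, 0]

```text
clock: 4.8
tool_pos: [0.4997, -0.0834, 0.0384]
orientation: [-180.0, -0.0, -22.5]
force: [-0.4, -0.2, -0.5]
opening: 0.0002
gripper_force: 0.3
```

play_rows:
  deltas:
    - [0.0005, 0.0012, 0, 0, 0, 0]
    - [0.0005, 0.0012, 0, 0, 0, 0]
    - [0, 0, 0, 0, 0, 0]

```text
clock: 5.1
tool_pos: [0.5005, -0.0814, 0.0384]
orientation: [-180.0, -0.0, -22.5]
force: [-0.5, -0.9, -0.1]
opening: 0.0003
gripper_force: 0.3
```

play_rows:
  deltas:
    - [0.0005, 0.0012, 0, 0, 0, 0]
    - [0.0005, 0.0012, 0, 0, 0, 0]
    - [0, 0, 0, 0, 0, 0]

```text
clock: 5.4
tool_pos: [0.5013, -0.0795, 0.0384]
orientation: [-180.0, -0.0, -22.5]
force: [-0.5, -0.3, -0.2]
opening: 0.0006
gripper_force: 0.3
```

play_rows:
  deltas:
    - [0.0005, 0.0012, 0, 0, 0, 0]
    - [0.0005, 0.0012, 0, 0, 0, 0]
    - [0, 0, 0, 0, 0, 0]

```text
clock: 5.7
tool_pos: [0.5013, -0.079, 0.0383]
orientation: [179.9, 0.1, -22.5]
force: [-0.9, -11.3, 1.5]
opening: 0.0003
gripper_force: 5.1
```

play_rows:
  deltas:
    - [0.0005, 0.0012, 0, 0, 0, 0]
    - [0.0005, 0.0012, 0, 0, 0, 0]
    - [0, 0, 0, 0, 0, 0]

```text
clock: 6.0
tool_pos: [0.5013, -0.0787, 0.0383]
orientation: [179.7, 0.1, -22.5]
force: [-0.7, -21.5, 2.6]
opening: 0.0005
gripper_force: 10.5
```

play_rows:
  deltas:
    - [0.0005, 0.0012, 0, 0, 0, 0]
    - [0.0005, 0.0012, 0, 0, 0, 0]
    - [0, 0, 0, 0, 0, 0]

```text
clock: 6.3
tool_pos: [0.5012, -0.0784, 0.0383]
orientation: [179.6, 0.2, -22.5]
force: [-0.6, -35.1, 3.5]
opening: 0.0004
gripper_force: 16.0
```

Firm stop felt at about 35 N. Now I back off, straddle the closed mould and squeeze to seat it fully and measure its centre line.

play_rows:
  deltas:
    - [-0.004, -0.01, 0, 0, 0, 0]
    - [-0.004, -0.01, 0, 0, 0, 0]
    - [0, 0, 0.05, 0, 0, 0]
    - [0, 0, 0.05, 0, 0, 0]

```text
clock: 6.7
tool_pos: [0.4964, -0.0901, 0.1185]
orientation: [179.9, 0.1, -22.5]
force: [1.3, 0.3, -0.6]
opening: 0.0005
gripper_force: 0.0
```

play_rows:
  deltas:
    - [0.0097, 0.025, 0, 0, 0, 0]
    - [0.0097, 0.025, 0, 0, 0, 0]
    - [0, 0, -0.03, 0, 0, 0]
    - [0, 0, 0, 0, 0, 0]
    - [0, 0, -0.03, 0, 0, 0]
    - [0, 0, -0.03, 0, 0, 0]
    - [0, 0, 0, 0, 0, 0]
  gripper: 0.5

```text
clock: 7.4
tool_pos: [0.5107, -0.0504, 0.0444]
orientation: [179.8, 0.2, -22.5]
force: [-0.8, 0.2, 0.2]
opening: 0.0506
gripper_force: 0.0
```

play_rows:
  deltas:
    - [0, 0, 0, 0, 0, 0]
    - [0, 0, 0, 0, 0, 0]
    - [0, 0, 0, 0, 0, 0]
    - [0, 0, 0, 0, 0, 0]
    - [0, 0, 0, 0, 0, 0]
    - [0, 0, 0, 0, 0, 0]
  gripper: -1

```text
clock: 8.0
tool_pos: [0.5135, -0.0493, 0.0473]
orientation: [-179.9, -0.1, -22.5]
force: [-1.4, 4.4, 7.3]
opening: 0.0275
gripper_force: 30.0
```

```bash
python3 - <<'E'
from h import *
o=get_obs(); print(o['moment'],o['force'],o['tool_pos'],o['orientation'])
E
```

```text
[1.72806499 0.63061623 0.32107528] [-1.42067095  4.41651434  7.28377861] [ 0.51345309 -0.04932326  0.04725976] [-1.79928846e+02 -8.41817754e-02 -2.24541722e+01]
```

play_rows:
  deltas:
    - [0, 0, 0, 0, 0, 0]
    - [0, 0, 0, 0, 0, 0]
    - [0, 0, 0, 0, 0, 0]
    - [0, 0, 0.03, 0, 0, 0]
    - [0, 0, 0.05, 0, 0, 0]
    - [0, 0, 0.05, 0, 0, 0]
  gripper: 0.0

```text
clock: 8.6
tool_pos: [0.5119, -0.0502, 0.1509]
orientation: [179.9, 0.1, -22.5]
force: [1.2, 0.7, -0.6]
opening: 0.044
gripper_force: 0.0
```

play_rows:
  deltas:
    - [-0.002, 0.034, 0, 0, 0, -0.045]
    - [-0.002, 0.034, 0, 0, 0, -0.045]
    - [-0.002, 0.034, 0, 0, 0, -0.045]
    - [-0.002, 0.034, 0, 0, 0, -0.045]
    - [-0.002, 0.034, 0, 0, 0, -0.045]
    - [-0.002, 0.034, 0, 0, 0, -0.045]
    - [-0.002, 0.034, 0, 0, 0, -0.045]
    - [-0.002, 0.034, 0, 0, 0, -0.045]
    - [-0.002, 0.034, 0, 0, 0, -0.045]
    - [-0.002, 0.034, 0, 0, 0, -0.045]

```text
clock: 9.6
tool_pos: [0.4964, 0.223, 0.1502]
orientation: [180.0, -0.0, -103.9]
force: [-0.1, 0.3, -0.0]
opening: 0.0438
gripper_force: 0.0
```

play_rows:
  deltas:
    - [-0.002, 0.033, 0, 0, 0, -0.045]
    - [0, 0, 0, 0, 0, -0.005]
    - [0, 0, 0, 0, 0, 0]

```text
clock: 9.9
tool_pos: [0.4948, 0.2486, 0.1499]
orientation: [180.0, -0.1, -112.4]
force: [-0.1, -0.5, -0.5]
opening: 0.0437
gripper_force: 0.0
```

```bash
python3 - <<'E'
from h import *
t,d=snapshot("top"); s,_=snapshot("side"); np.savez("t2.npz",t=t,s=s,d=d)
a=cv2.resize(t[180:255,260:360],(400,300),interpolation=cv2.INTER_CUBIC); b=cv2.resize(s[145:235,190:310],(400,300),interpolation=cv2.INTER_CUBIC)
c=cv2.resize(t[180:240,175:255],(400,300),interpolation=cv2.INTER_CUBIC); e=cv2.resize(s[200:263,250:334],(400,300),interpolation=cv2.INTER_CUBIC)
cv2.imwrite("pics/p3.png",np.vstack([np.hstack([a,e]),np.hstack([c,b])]))
o=get_obs(); print(o['tool_pos'],o['orientation'],o['opening'],o['joint_pos'])
E
```

```text
[0.49488995 0.24775592 0.15010399] [ 1.79980659e+02 -4.24459994e-02 -1.12421603e+02] 0.044034468403615364 [ 4.68686364e+01  1.39576633e+01 -2.21929333e+01 -3.81345238e-03
 -5.38959465e+01 -6.92879983e+01]
```

View pics/p3.png

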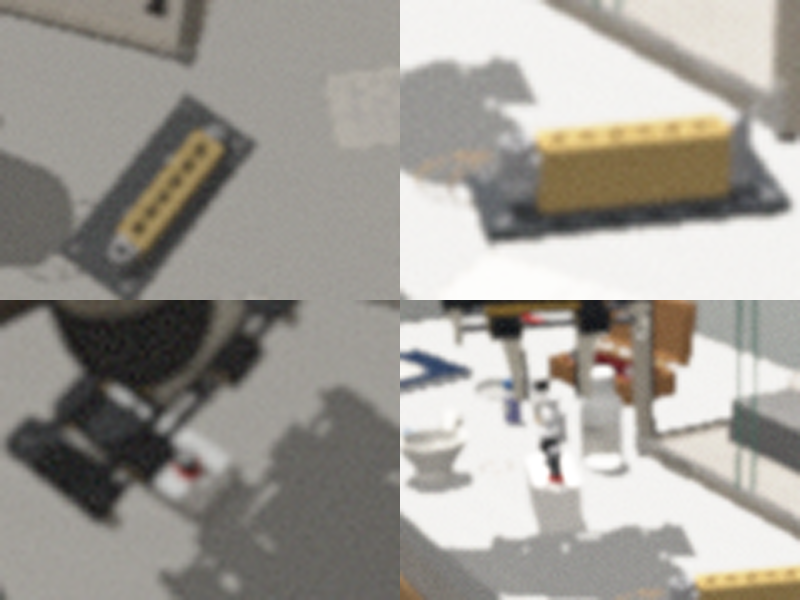

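The mould is shut: in the top crop the single brass bar has its eye hole at about (120,250). The pin stands midway between the fingers in the side crop, at about (552,440). I'll measure the shut bar and eye hole for the insertion while descending onto the pin.

```bash
python3 - <<'E'
from h import *
t=np.load("t2.npz")['t']; u0,v0=270,200
big=cv2.resize(t[v0:v0+60,u0:u0+60],None,fx=8,fy=8,interpolation=cv2.INTER_CUBIC)
px=lambda c:(np.asarray(c,float)+.5)/8-.5+[u0,v0]
H,S,V=cv2.split(cv2.cvtColor(big,cv2.COLOR_BGR2HSV))
for th in(60,75,90):
    m=((S>th)&(H>10)&(H<36)).astype(np.uint8); m=cv2.morphologyEx(m,cv2.MORPH_CLOSE,np.ones((25,25)))
    c=max(cv2.findContours(m,0,cv2.CHAIN_APPROX_NONE)[0],key=cv2.contourArea)
    r=cv2.minAreaRect((ray("top",px(c[:,0]),.051)[:,:2]*1000).astype(np.float32)); print(th,r)
# eye hole: darkest blob near (290,242.5)
e=V[(235-v0)*8:(250-v0)*8,(283-u0)*8:(298-u0)*8]
print(cv2.resize(e,(15,15),interpolation=cv2.INTER_AREA))
cav=(V<85)&(S<255)
n,l,st,ce=cv2.connectedComponentsWithStats((V<70).astype(np.uint8))
for k in range(1,n):
    if 40<st[k,4]<1500: print(st[k,4],px(ce[k]).round(2),(ray("top",[px(ce[k])],.051)*1000).round(1))
E
```

```text
60 ((527.550048828125, -56.5441780090332), (36.589630126953125, 120.8354721069336), 68.39476776123047)
75 ((528.6730346679688, -57.054710388183594), (34.59054183959961, 115.89096069335938), 68.5191421508789)
90 ((528.7401123046875, -57.28508758544922), (32.61546325683594, 111.70063018798828), 68.37110137939453)
[[ 79  75  78  78  78  79  92 120 147 153 141 125 121 132 146]
 [ 74  75  79  76  75  82 110 141 156 149 123  98 106 132 157]
 [ 78  80  80  77  74  91 127 152 160 147 118  96 107 137 157]
 [ 82  79  80  79  81  99 133 155 162 156 137 123 131 150 153]
 [ 79  76  81  81  91 112 139 156 159 156 151 148 153 154 143]
 [ 79  79  81  84  98 123 138 145 150 147 150 156 160 148 124]
 [ 81  80  80  87 108 123 118 117 129 136 139 150 146 131 100]
 [ 81  82  80  91 114 122 105  95 110 127 130 128 118  99  78]
 [ 78  81  83  94 115 127 117 106 113 115 112  99  87  72  62]
 [ 80  80  77  84 104 122 121 119 117 104  85  80  72  60  61]
 [ 77  80  76  75  90  99 106 102  93  82  67  61  63  57  54]
 [ 78  81  78  80  79  84  84  80  74  67  59  54  57  60  56]
 [ 78  75  77  81  79  80  79  69  66  58  54  54  58  64  70]
 [ 85  76  78  78  77  78  72  66  62  58  54  54  60  68  80]
 [110  89  82  78  77  79  77  72  70  69  69  65  69  74  86]]
```

play_rows:
  deltas:
    - [0, 0, -0.03, 0, 0, 0]
    - [0, 0, -0.03, 0, 0, 0]
    - [0, 0, -0.02, 0, 0, 0]
    - [0, 0, -0.0175, 0, 0, 0]
    - [0, 0, 0, 0, 0, 0]

```text
clock: 10.5
tool_pos: [0.4942, 0.2466, 0.0706]
orientation: [179.9, -0.2, -112.5]
force: [0.6, 0.4, 0.9]
opening: 0.0439
gripper_force: 0.0
```

play_rows:
  deltas:
    - [0, 0, 0, 0, 0, 0]
    - [0, 0, 0, 0, 0, 0]
    - [0, 0, 0, 0, 0, 0]
    - [0, 0, 0, 0, 0, 0]
    - [0, 0, 0, 0, 0, 0]
    - [0, 0, 0, 0, 0, 0]
  gripper: -1

```text
clock: 11.1
tool_pos: [0.4953, 0.2487, 0.0728]
orientation: [-180.0, 0.0, -112.5]
force: [-1.3, 0.3, 3.3]
opening: 0.0129
gripper_force: 30.0
```

play_rows:
  deltas:
    - [0, 0, 0.015, 0, 0, 0]
    - [0, 0, 0.02, 0, 0, 0]
    - [0, 0, 0.02, 0, 0, 0]
    - [0, 0, 0.02, 0, 0, 0]
    - [0, 0, 0.02, 0, 0, 0]
    - [0, 0, 0, 0, 0, 0]
    - [0, 0, 0, 0, 0, 0]

```text
clock: 11.8
tool_pos: [0.495, 0.2486, 0.1488]
orientation: [-180.0, 0.1, -112.5]
force: [-0.5, 0.2, -1.5]
opening: 0.0127
gripper_force: 30.0
```

```bash
python3 - <<'E'
from h import *
print(ray("top",[[290.1,242.2],[290,242]],.051)*1000)
t,_=snapshot("top"); s,_=snapshot("side"); np.savez("t3.npz",t=t,s=s)
o=get_obs(); print(o['tool_pos'],o['force'],o['opening'])
for n,I in(("top",t),("side",s)):
    u,v=proj(n,o['tool_pos']-[0,0,.024])[0]; print(n,u,v)
    hs=cv2.cvtColor(I,cv2.COLOR_BGR2HSV); m=((hs[...,0]<8)|(hs[...,0]>172))&(hs[...,1]>90); y,x=np.nonzero(m); k=(abs(x-u)<8)&(abs(y-v)<8); print(x[k],y[k])
u,v=proj("side",o['tool_pos'])[0].astype(int); b=cv2.resize(s[v-20:v+40,u-40:u+40],(800,600),interpolation=cv2.INTER_CUBIC); cv2.imwrite("pics/p4.png",b); print(u,v)
E
```

```text
[[467.29651845 -31.31978803  51.        ]
 [467.86274128 -30.81800547  51.        ]]
[0.49463839 0.24817907 0.14777396] [-0.25414663 -0.48041621 -1.59857021] 0.012413697435656821
top 209.7632265257104 205.12235206696545
[] []
side 235.48675406293134 176.090389395774
[233 234 235 236 237 234 235 236] [176 176 176 176 176 177 177 177]
235 168
```

View pics/p4.png

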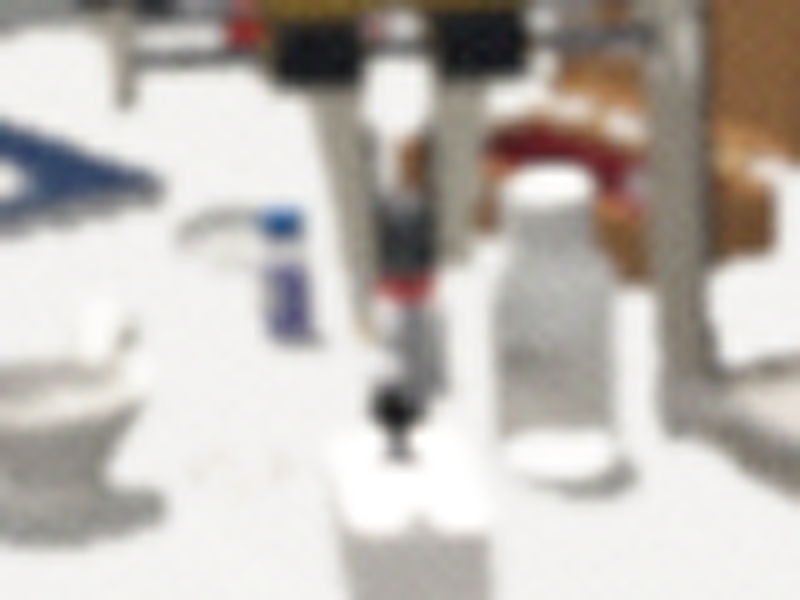

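The pin hangs upright between the fingers, red collar at px (235,176) as predicted. Now carrying it to above the eye at (467.4,-30.8).

play_rows:
  deltas:
    - [-0.0034, -0.035, 0, 0, 0, 0]
    - [-0.0034, -0.035, 0, 0, 0, 0]
    - [-0.0034, -0.035, 0, 0, 0, 0]
    - [-0.0034, -0.035, 0, 0, 0, 0]
    - [-0.0034, -0.035, 0, 0, 0, 0]
    - [-0.0034, -0.035, 0, 0, 0, 0]
    - [-0.0034, -0.035, 0, 0, 0, 0]
    - [-0.0034, -0.035, 0, 0, 0, 0]
    - [-0.0034, -0.035, 0, 0, 0, 0]
    - [-0.0034, -0.034, 0, 0, 0, 0]

```text
clock: 12.9
tool_pos: [0.4671, -0.0319, 0.1477]
orientation: [179.9, -0.1, -112.5]
force: [0.1, -0.6, -1.7]
opening: 0.0128
gripper_force: 30.0
```

play_rows:
  deltas:
    - [0, 0, -0.015, 0, 0, 0]
    - [0, 0, 0, 0, 0, 0]
    - [0, 0, 0, 0, 0, 0]

```text
clock: 13.2
tool_pos: [0.4676, -0.0308, 0.1359]
orientation: [179.9, -0.1, -112.5]
force: [0.2, 0.4, -0.7]
opening: 0.0128
gripper_force: 30.0
```

```bash
python3 - <<'E'
from h import *
o=get_obs(); print(o['tool_pos'],o['orientation'],o['force'])
t,_=snapshot("top"); s,_=snapshot("side"); np.savez("t4.npz",t=t,s=s)
p=o['tool_pos']; hole=np.array([.4674,-.0308,.051])
print(proj("side",[p-[0,0,.0248],p-[0,0,.0668],hole]), proj("top",[hole]))
u,v=proj("side",hole)[0].astype(int); b=cv2.resize(s[v-30:v+15,u-30:u+30],(800,600),interpolation=cv2.INTER_CUBIC); cv2.imwrite("pics/p5.png",b); print(u-30,v-30)
E
```

```text
[ 0.46757092 -0.03075605  0.13591437] [ 1.79933283e+02 -6.50208553e-02 -1.12510222e+02] [ 0.1964587   0.38287465 -0.71517685]
[[274.16742743 208.61770006]
 [274.3765288  222.99690419]
 [274.42006827 229.07916957]] [[289.95685998 242.12852269]]
244 199
```

View pics/p5.png

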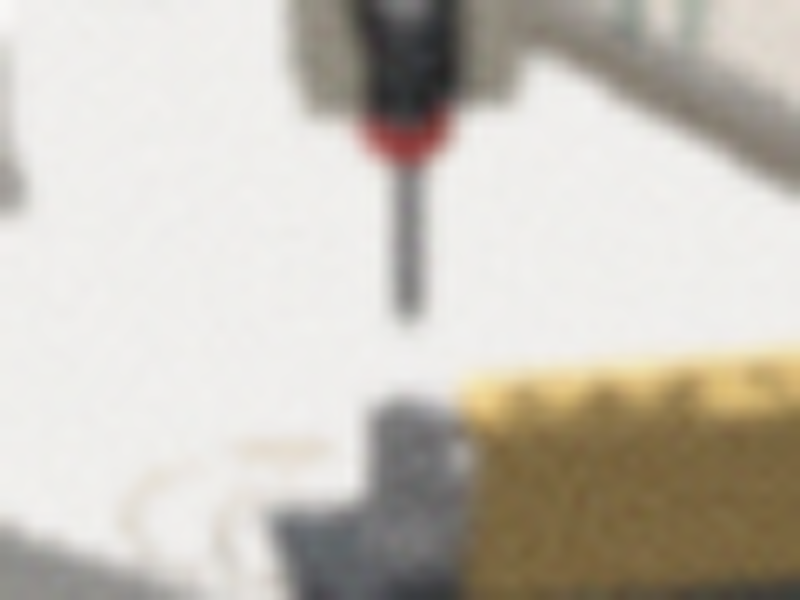

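```bash
python3 - <<'E'
from h import *
s=np.load("t4.npz")['s']; u0,v0=244,199
k=16; big=cv2.resize(s[v0:v0+45,u0:u0+60],None,fx=k,fy=k,interpolation=cv2.INTER_CUBIC)
px=lambda c:(np.asarray(c,float)+.5)/k-.5+[u0,v0]
g=cv2.cvtColor(big,cv2.COLOR_BGR2GRAY).astype(float); H,S,V=cv2.split(cv2.cvtColor(big,cv2.COLOR_BGR2HSV))
def edge(y,x0,x1):  # half-level crossings along row y(px)
    r=g[int((y-v0+.5)*k)]; a,b=int((x0-u0)*k),int((x1-u0)*k); seg=r[a:b]; th=(seg.max()+seg.min())/2; i=np.nonzero(seg<th)[0]; return px([[a+i[0],0],[a+i[-1],0]])[:,0]
for y in(214,216,218,220): print("shank",y,edge(y,268,280))
for y in(231,232,233,234): print("eye left",y,edge(y,268,276)[0])
br=((S>70)&(H>10)&(H<35)).astype(np.uint8)
for y in(228,229,230,232,234,236): 
    i=np.nonzero(br[int((y-v0+.5)*k)])[0]; print("brass left",y,px([[i[0],0]])[0,0])
R=cv2.Rodrigues(np.array([0,0,np.radians(-22)]))[0]
for o in ([529.3,-55.7,0],[530.3,-56.1,0]):
    L=np.array([[-56,-14,51],[-56,-14,10],[-56,14,51],[-67,0,51]]+[[-67+10*np.cos(a),10*np.sin(a),51] for a in np.linspace(0,6.28,60)]+[[-67+4,0,51]])
    q=proj("side",(L@R.T+o)/1000); print(o,q[:4].round(2).tolist(),"eye min/max u",q[4:-1,0].min(),q[4:-1,0].max(), "v",q[4:-1,1].min())
i=np.nonzero(g[:, int((274.5-u0+.5)*k)][int((224-v0)*k):]<150)[0]; print("eye top v",v0+(int((224-v0)*k)+i[0]+.5)/k-.5)
E
```

```text
shank 214 [272.96875 275.28125]
shank 216 [272.96875 275.28125]
shank 218 [272.96875 275.40625]
shank 220 [273.03125 275.34375]
eye left 231 271.21875
eye left 232 271.21875
eye left 233 271.21875
eye left 234 271.09375
brass left 228 278.65625
brass left 229 278.28125
brass left 230 278.40625
brass left 232 279.40625
brass left 234 279.40625
brass left 236 279.09375
[529.3, -55.7, 0] [[279.25, 230.9], [279.38, 244.43], [277.35, 226.58], [274.31, 229.07]] eye min/max u 270.6344881628942 277.98804280762965 v 227.50467045914473
[530.3, -56.1, 0] [[279.65, 230.87], [279.76, 244.4], [277.73, 226.55], [274.7, 229.04]] eye min/max u 271.024796899245 278.37707805747124 v 227.4698158460206
eye top v 229.15625
```

The shank is at u=274.15 and the eye centre at about 274.5, so I shift about 0.8 mm to image right, then descend gently.

play_rows:
  deltas:
    - [0.0008, -0.0005, -0.006, 0, 0, 0]
    - [0, 0, -0.008, 0, 0, 0]
    - [0, 0, -0.005, 0, 0, 0]
    - [0, 0, -0.003, 0, 0, 0]
    - [0, 0, -0.003, 0, 0, 0]
    - [0, 0, 0, 0, 0, 0]

```text
clock: 13.9
tool_pos: [0.4683, -0.0311, 0.116]
orientation: [180.0, -0.0, -112.5]
force: [-0.4, -0.6, -0.5]
opening: 0.0127
gripper_force: 30.0
```

play_rows:
  deltas:
    - [0, 0, -0.002, 0, 0, 0]
    - [0, 0, -0.002, 0, 0, 0]
    - [0, 0, 0, 0, 0, 0]

```text
clock: 14.2
tool_pos: [0.4687, -0.031, 0.1131]
orientation: [-180.0, 0.0, -112.5]
force: [-0.2, 0.4, -0.7]
opening: 0.0127
gripper_force: 30.0
```

play_rows:
  deltas:
    - [0, 0, -0.003, 0, 0, 0]
    - [0, 0, -0.003, 0, 0, 0]
    - [0, 0, 0, 0, 0, 0]

```text
clock: 14.5
tool_pos: [0.4686, -0.0309, 0.1081]
orientation: [180.0, 0.0, -112.5]
force: [0.8, 2.0, -2.3]
opening: 0.0129
gripper_force: 30.0
```

play_rows:
  deltas:
    - [0, 0, -0.003, 0, 0, 0]
    - [0, 0, -0.003, 0, 0, 0]
    - [0, 0, 0, 0, 0, 0]

```text
clock: 14.8
tool_pos: [0.4685, -0.031, 0.1032]
orientation: [180.0, -0.0, -112.5]
force: [0.8, 2.1, -1.5]
opening: 0.0125
gripper_force: 30.0
```

play_rows:
  deltas:
    - [0.0002, 0.0005, -0.003, 0, 0, 0]
    - [0, 0, -0.004, 0, 0, 0]
    - [0, 0, -0.004, 0, 0, 0]
    - [0, 0, 0, 0, 0, 0]

```text
clock: 15.2
tool_pos: [0.4685, -0.0307, 0.0942]
orientation: [180.0, -0.0, -112.5]
force: [1.6, 0.8, -1.4]
opening: 0.0126
gripper_force: 30.0
```

play_rows:
  deltas:
    - [0, 0, -0.003, 0, 0, 0]
    - [0, 0, -0.003, 0, 0, 0]
    - [0, 0, -0.003, 0, 0, 0]
    - [0, 0, 0, 0, 0, 0]

```text
clock: 15.6
tool_pos: [0.4686, -0.0306, 0.0872]
orientation: [180.0, -0.0, -112.5]
force: [0.7, 2.2, -2.5]
opening: 0.0126
gripper_force: 30.0
```

play_rows:
  deltas:
    - [0, 0.0004, -0.003, 0, 0, 0]
    - [0, 0, -0.003, 0, 0, 0]
    - [0, 0, -0.003, 0, 0, 0]
    - [0, 0, 0, 0, 0, 0]

```text
clock: 16.0
tool_pos: [0.4686, -0.0304, 0.08]
orientation: [180.0, -0.0, -112.5]
force: [-0.0, 1.7, -1.4]
opening: 0.0129
gripper_force: 30.0
```

play_rows:
  deltas:
    - [0, 0, -0.0015, 0, 0, 0]
    - [0, 0, -0.0015, 0, 0, 0]
    - [0, 0, -0.001, 0, 0, 0]
    - [0, 0, 0, 0, 0, 0]

```text
clock: 16.4
tool_pos: [0.4688, -0.0303, 0.0778]
orientation: [-180.0, 0.0, -112.5]
force: [-2.7, 3.2, 7.7]
opening: 0.0125
gripper_force: 30.0
```

The pin seated at the predicted height with about 8 N. Releasing and lifting away.

play_rows:
  deltas:
    - [0, 0, 0.0015, 0, 0, 0]
    - [0, 0, 0, 0, 0, 0]
    - [0, 0, 0, 0, 0, 0]
    - [0, 0, 0, 0, 0, 0]
    - [0, 0, 0, 0, 0, 0]
  gripper: 0.0

```text
clock: 16.9
tool_pos: [0.4686, -0.0305, 0.0782]
orientation: [180.0, -0.0, -112.5]
force: [-0.1, 0.6, -0.5]
opening: 0.0428
gripper_force: 0.0
```

play_rows:
  deltas:
    - [0, 0, 0.02, 0, 0, 0]
    - [0, 0, 0.04, 0, 0, 0]
    - [0, 0, 0.05, 0, 0, 0]
    - [0.01, -0.004, 0, 0, 0, 0.045]
    - [0.01, -0.004, 0, 0, 0, 0.045]
    - [0.01, -0.004, 0, 0, 0, 0.045]
    - [0.01, -0.004, 0, 0, 0, 0.045]
    - [0.01, -0.004, 0, 0, 0, 0.045]
    - [0.006, -0.004, 0, 0, 0, 0.045]

```text
clock: 17.8
tool_pos: [0.5139, -0.0497, 0.1662]
orientation: [180.0, -0.0, -63.6]
force: [-1.0, -0.4, 0.6]
opening: 0.0438
gripper_force: 0.0
```

play_rows:
  deltas:
    - [0, 0, 0, 0, 0, 0.045]
    - [0, 0, 0, 0, 0, 0.045]
    - [0, 0, 0, 0, 0, 0.045]
    - [0, 0, 0, 0, 0, 0.045]
    - [0, 0, 0, 0, 0, 0.045]
    - [0, 0, 0, 0, 0, 0.005]
    - [0, 0, 0, 0, 0, 0]

```text
clock: 18.5
tool_pos: [0.5134, -0.0496, 0.1663]
orientation: [180.0, 0.0, -22.7]
force: [0.4, -0.3, 0.3]
opening: 0.0438
gripper_force: 0.0
```

```bash
python3 - <<'E'
from h import *
o=get_obs(); print(o['tool_pos'],o['orientation'],o['opening'],o['force'])
t,_=snapshot("top"); s,_=snapshot("side")
b=cv2.resize(s[195:255,250:330],(400,300),interpolation=cv2.INTER_CUBIC); a=cv2.resize(s[140:260,190:350],(400,300),interpolation=cv2.INTER_CUBIC); cv2.imwrite("pics/p6.png",np.hstack([a,b]))
E
```

```text
[ 0.51340376 -0.04958343  0.16625307] [ 1.79993783e+02  1.13553125e-02 -2.26943031e+01] 0.04375287620120819 [ 0.44240487 -0.30481947  0.28908783]
```

View pics/p6.png

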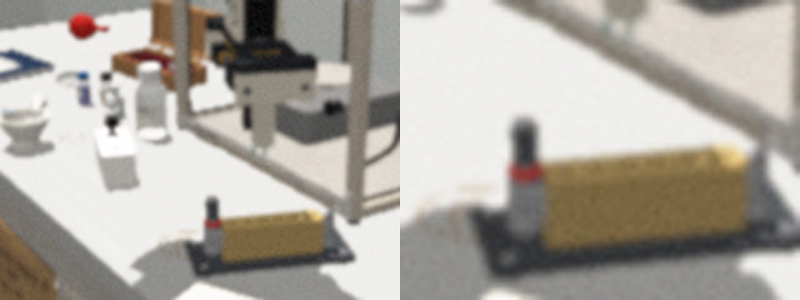

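The pin stands home with its red collar at about (525,172) on the top eye, the rod is still in its block and the mould is shut. Now straddling and squeezing for the final hold.

play_rows:
  deltas:
    - [0, 0, -0.04, 0, 0, 0]
    - [0, 0, -0.04, 0, 0, 0]
    - [0, 0, -0.03, 0, 0, 0]
    - [0, 0, -0.02, 0, 0, 0]
    - [0, 0, -0.02, 0, 0, 0.001]
    - [0, 0, 0, 0, 0, 0]
    - [0, 0, 0, 0, 0, 0]

```text
clock: 19.3
tool_pos: [0.5136, -0.0496, 0.0465]
orientation: [180.0, 0.0, -22.4]
force: [-0.1, 0.2, 0.4]
opening: 0.0438
gripper_force: 0.0
```

play_rows:
  deltas:
    - [0, 0, 0, 0, 0, 0]
    - [0, 0, 0, 0, 0, 0]
    - [0, 0, 0, 0, 0, 0]
    - [0, 0, 0, 0, 0, 0]
    - [0, 0, 0, 0, 0, 0]
    - [0, 0, 0, 0, 0, 0]
    - [0, 0, 0, 0, 0, 0]
  gripper: -1

```text
clock: 20.0
tool_pos: [0.514, -0.0495, 0.0472]
orientation: [-180.0, -0.1, -22.3]
force: [-1.3, 0.3, 6.7]
opening: 0.0276
gripper_force: 30.0
```

```bash
python3 - <<'E'
from h import *
o=get_obs(); print(o['clock'],o['tool_pos'],o['orientation'],o['opening'],o['force'],o['gripper_force'])
t,_=snapshot("top"); s,_=snapshot("side")
b=cv2.resize(s[195:255,250:330],(400,300),interpolation=cv2.INTER_CUBIC); a=cv2.resize(s[140:320,190:430],(400,300),interpolation=cv2.INTER_CUBIC); cv2.imwrite("pics/p7.png",np.hstack([a,b]))
E
```

```text
20.0 [ 0.51398496 -0.04950964  0.04720071] [-1.79971023e+02 -6.54229498e-02 -2.22939402e+01] 0.02755367260792741 [-1.29424036  0.34151821  6.67183521] 29.994004368782043
```

View pics/p7.png

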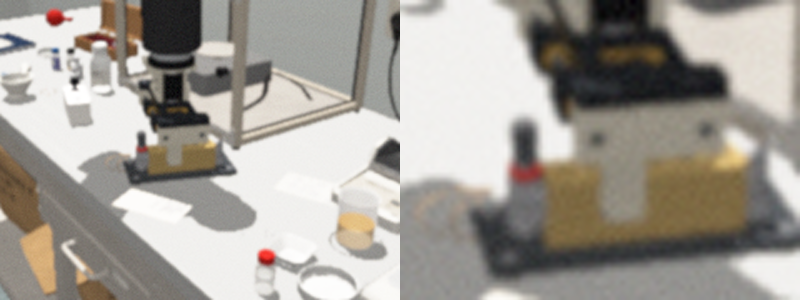

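The fingers hold the shut halves with 30 N at 27.6 mm opening, with the pin home at about (525,172) and the beaker, vial, mortar and rod still in place. Handing in.

```bash
python3 -c "
from plant import *
print(close_job())"
```

```text
the job is handed in; nothing more can be done
None
```

The mould is shut and the lock pin is home with its red collar on the top eye and released. The fingers are holding the two halves together at 30 N. The job was handed in at about 20 s on the robot's clock, with the rod, beaker, vial and mortar left where they stood.

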